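# Press the proud valve lifter home

### The arm

A 6-joint arm with a two-finger parallel gripper is mounted at the origin on the work surface. World frame = base frame: x ahead of the robot, y to its left, z up, the work surface at z = 0. Lengths are in m, angles in rad, forces in N, time in s.
With the tool pointing down it reaches from about 0.35 to 0.8 m from the base axis. Payload 7.3 kg.
Tool frame: the origin (TCP) lies between the finger pads; the fingertips stand 25 mm ahead of it and the grasp point (between the pads) lies 6 mm ahead of it (r.tip_extent is the distance from the TCP to the fingertips, in m); z points along the fingers, y is the direction in which the jaws open and shut (so a half turn about z gives the same grasp; the last joint's range is limited). The gripper opens to 85 mm and grips with 20 to 120 N. Pads are 22 mm wide; open, the fingers measure 114 mm over their backs; the gripper's body (76 mm by 85 mm) begins 54 mm behind the grasp point. The pads swing forward as they close: fully open they stand 13 mm farther back than shut.
Start: joints at [1.031, 0.342, 1.524, -0, 1.275, -0.146], TCP at [0.201, 0.485, 0.22] pointing down, gripper open.
Joint ranges: [-2.53, 2.53], [-0.77, 2.02], [0.04, 2.7], [-1, 4.14], [0.28, 2.66], [-3.11, 3.11]. Speed limits (rad/s): [2.57, 2.57, 3.14, 3.14, 3.14, 3.14].

### API

Orientations are given as a unit quaternion [x, y, z, w].
In Python, from workcell import r, command_gripper, optics gives the robot as it stands. The module is installed in compiled form; this text tells all that it offers. Calls block until the motion is done:
- r.reach(position, orientation): joint-space move of the TCP to a pose.
- r.move_straight(position, orientation=None, speed=0.15, max_force=None): straight line of the TCP; orientation=None keeps the orientation; speed is the mean speed in m/s. With max_force (N) it stops when the force on the tool has changed by that much, and returns True; else False.
- r.movej(angles): joint-space move.
- command_gripper(opening, force=None): finger opening in m; force is the grip in N (None keeps the last); returns when the fingers have stopped.
- r.hold(seconds).
- r.solve_ik(position, orientation): joint angles nearest the present ones, or None.
- r.read_state(): the state.
- optics.get_image(name): name is "scene" or "top" or "wrist"; returns (picture, depth): 480x640x3 uint8, red, green, blue; 480x640 float32, m along the optical axis (not along the pixel's ray), 0 where there is no reading.
- optics.camera_model(name): a dict with "K" (3x3 intrinsics, pixels), "k1" (the pictures are not rectified: a ray, as slopes to the right and down, at radius r is drawn at 1 + k1 r^2 times it, then the intrinsics apply), "R" (3x3) and "t" (3): a world point X has camera coordinates R X + t; the wrist camera has in their place "tool_from_camera" (4x4, takes a point from camera to tool coordinates, whose origin is the TCP and whose axes are the flange's). Camera axes: x right, y down, z forward; pixel columns grow to the right and rows downward; lengths in m; the calibration is good to about 2 mm. A picture is of the moment at which its call begins: read the wrist's pose just before it. camera_model takes no time and is no camera call.
A pose or a line that the arm cannot do raises r.PlanningError and nothing moves.
- r.finish_job(): hands the job in, once; it reports no verdict.
The state is a dict: "time_s": time; "joint_positions": joint angles; "dq": joint speeds; "tau": joint torques, N m; "eef_pos": TCP position; "eef_rot": TCP orientation; "contact_force": force on the tool from outside, world axes, zero at the start; "torque": the same for the moment, N m; "grip_width": finger opening in m.
Only numpy, scipy, OpenCV 4.12 (cv2) and the standard library are available. Lean on these libraries where they do the work, as an engineer would, in place of code of your own. Each camera call takes 0.05 s, during which the arm holds its last target.

### The job

Four steel valve lifters stand in a row along one edge of the crankcase deck, and one of them sticks up well above the other three. With closed fingertips gently press that one straight down until it is fully home, level with the others, then take the hand clear. Only press it, do not grip or pull it; do not touch the other three lifters, and leave the loose nut, wrist pin, jar and wrench where they are.

Things in the scene. Friction and masses are not known exactly. Their poses are not given: they have to be found in the camera images.
- crankcase: grey cast crankcase half, fixed, 190 mm (its x) by 320 mm (y), flat deck 100 mm above the bench; origin at the centre of its underside, z up. Lifters stand at its x = -50, y = -90, -30, 30, 90 mm, in any order, each in a flat 38 mm collar. Two open 80 mm cylinder bores at x = 40, y = -70 and 70 mm. Eight 9 mm studs rise 38 mm above the deck at x = 2 and 82, y = -108, -32, 32, 108 mm
- lifter_high: the valve lifter that sticks up: plain steel cylinder, 28 mm diameter, flat top with a dark dot, origin at the centre of its top face, z up. Starts 30 to 36 mm above the deck (22 to 28 mm above the others); slides only vertically, needs about 6 N, stays where it is left, is home with its top 8 mm above the deck (108 mm above the bench); it sits on a springy seat that gives 1 mm per 5 N and comes back
- lifter_low1: one of the three plain steel lifters that are already home (cylinder, 28 mm diameter, same as the high one); origin at the centre of its flat top face, 8 mm above the deck, z up. It does not move. Not to be touched
- lifter_low2: one of the three plain steel lifters that are already home (cylinder, 28 mm diameter, same as the high one); origin at the centre of its flat top face, 8 mm above the deck, z up. It does not move. Not to be touched
- lifter_low3: one of the three plain steel lifters that are already home (cylinder, 28 mm diameter, same as the high one); origin at the centre of its flat top face, 8 mm above the deck, z up. It does not move. Not to be touched
- nut: loose dark hex nut, 22 mm across flats, 12 mm high, lying flat on the deck between the two cylinder bores; origin at the centre of its underside. Leave alone
- wrist_pin: loose steel tube, 24 mm diameter, 62 mm tall, standing on the bench beside the crankcase's +y end; origin at the centre of its underside. Leave alone
- jar: loose closed glass jar with a steel cap, 60 mm diameter, 75 mm tall, standing on the bench beside the crankcase's -y end; origin at the centre of its underside. Leave alone
- wrench: loose steel open-ended wrench lying on the bench on the crankcase's +x side, along its y. Leave alone

How it is judged:
By the outcome, as a careful person would: the job done as asked, in the order asked, and still so for the second after the job is handed in, with the robot touching nothing.
It also fails if it takes over 38 s, if anything falls off the work surface, if the arm or the gripper's body presses on something with over 40 N, if the wrist force passes 120 N, or if a joint passes its speed limit or range.

## Working session

There is one attempt and no reset: what is moved stays moved. The work goes in short steps, each a Python script; the robot and the scene stay as the last script left them, time stands still between calls to the robot, and variables do not carry over. Pictures are saved under pics/ and viewed, and the job is handed in when it is done.

```bash
mkdir -p pics; python3 - <<'E'
from workcell import r, command_gripper, optics
import cv2,numpy as np
for n in("scene","top"):
    p,d=optics.get_image(n); cv2.imwrite(f"pics/{n}0.png",p[:,:,::-1]); np.save(f"pics/{n}0.npy",d)
    m=optics.camera_model(n); print(n,{k:np.round(v,4).tolist() for k,v in m.items()})
print(r.read_state(), r.tip_extent)
E
```

```text
scene {'K': [[464.6785, 0.0, 321.6726], [0.0, 464.6785, 239.8423], [0.0, 0.0, 1.0]], 'k1': -0.0541, 'R': [[-0.883, 0.4693, 0.0034], [0.3426, 0.6496, -0.6787], [-0.3208, -0.5981, -0.7344]], 't': [0.5283, -0.1557, 1.1343]}
top {'K': [[537.3414, 0.0, 320.9603], [0.0, 537.3414, 235.0312], [0.0, 0.0, 1.0]], 'k1': -0.15, 'R': [[-0.0272, -0.9996, -0.0056], [-0.987, 0.0278, -0.1583], [0.1583, 0.0013, -0.9874]], 't': [0.0469, 0.6138, 1.2376]}
{'time_s': 0.1, 'joint_positions': array([ 1.03099479e+00,  3.42625860e-01,  1.52488747e+00, -3.05708935e-06,
        1.27540728e+00, -1.45986488e-01]), 'dq': array([ 0.00151025, -0.00321598, -0.00115516,  0.00094757, -0.00106645,
       -0.00129284]), 'tau': array([ 1.43702633e-03, -4.34449518e+01, -2.46488893e+01, -1.99232545e-04,
        4.68553451e-03,  1.67226216e-05]), 'eef_pos': array([0.20123752, 0.48451234, 0.21972145]), 'eef_rot': array([ 1.95637076e-01,  9.80676141e-01, -6.25818459e-04, -2.21862497e-04]), 'contact_force': array([-0.04448884,  0.54636188, -0.38795114]), 'torque': array([ 0.03010281, -0.01660001, -0.0529307 ]), 'grip_width': 0.08506872725106798} 0.025
```

View pics/scene0.png

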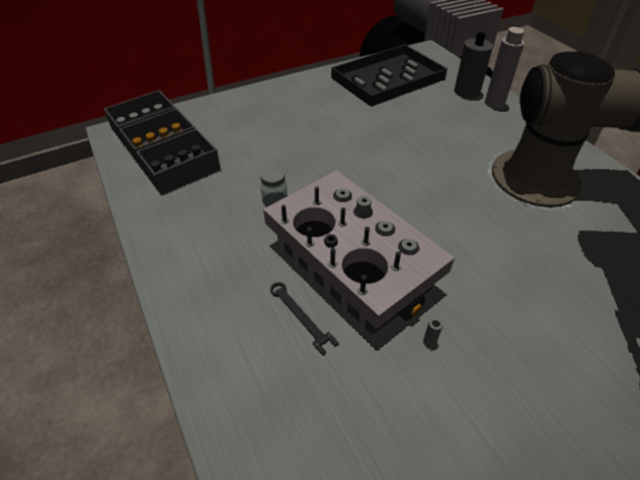

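View pics/top0.png

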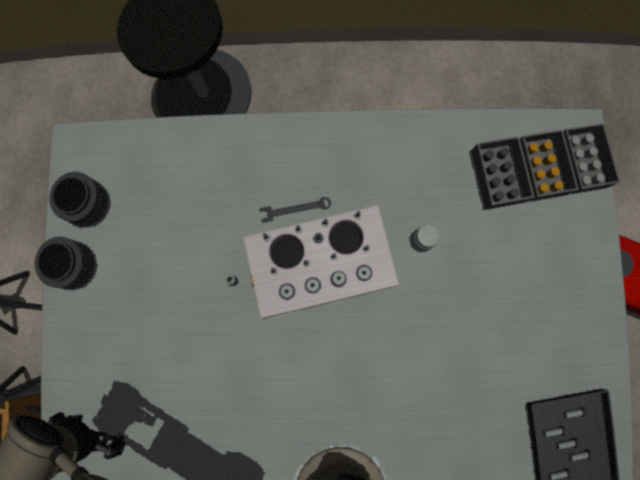

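The scene view shows the high lifter at about (364,205), second from the jar (-y) end. In the top view that is (339,278). Next I'll measure it.

```bash
cat > h.py <<'E'
import cv2,numpy as np
from workcell import r, command_gripper, optics
def rays(m,uv):
    K=np.array(m["K"]);uv=np.atleast_2d(uv).astype(float)
    D=np.array([m["k1"],0,0,0,0.])
    n=cv2.undistortPoints(uv.reshape(-1,1,2),K,D,None,None,None,(3,100,1e-12)) if False else cv2.undistortPoints(uv.reshape(-1,1,2),K,D)
    return np.c_[n.reshape(-1,2),np.ones(len(uv))]
def at_z(m,uv,z):
    R=np.array(m["R"]);t=np.array(m["t"]);c=-R.T@t
    d=rays(m,uv)@R; return c+d*((z-c[2])/d[:,2])[:,None]
def at_d(m,uv,dep):
    R=np.array(m["R"]);t=np.array(m["t"])
    return (rays(m,uv)*np.array(dep).reshape(-1,1)-t)@R
def proj(m,X):
    R=np.array(m["R"]);t=np.array(m["t"])
    return cv2.projectPoints(np.atleast_2d(X).astype(float),cv2.Rodrigues(R)[0],t,np.array(m["K"]),np.array([m["k1"],0,0,0,0.]))[0].reshape(-1,2)
E
python3 - <<'E'
from h import *
m=optics.camera_model("top"); d=np.load("pics/top0.npy")
# deck mask by height
v,u=np.mgrid[190:335,230:415]; uv=np.c_[u.ravel(),v.ravel()]
P=at_d(m,uv,d[v,u].ravel()); H=P[:,2].reshape(v.shape)
ok=(np.abs(P[:,2]-0.1)<.03)
print("deck z median",np.median(P[ok,2]))
mk=(ok.reshape(v.shape)*255).astype(np.uint8)
cs=max(cv2.findContours(mk,0,2)[0],key=cv2.contourArea)
rect=cv2.minAreaRect(cs); box=cv2.boxPoints(rect)+[230,190]
print(box); print(at_z(m,box,.1))
c=at_z(m,[[287,291],[313,285],[339,278],[364,272]],.108);print(c)
for q in([287,291],[313,285],[339,278],[364,272]):
    w=d[q[1]-3:q[1]+4,q[0]-3:q[0]+4]; print(q,at_d(m,[q],[np.median(w)]))
for n,(x0,x1,y0,y1) in dict(top=(235,415,190,330),scene=(240,460,150,340)).items():
    im=cv2.imread(f"pics/{n}0.png")[y0:y1,x0:x1]
    s=min(800/(x1-x0),600/(y1-y0)); print(n,s,x0,y0); cv2.imwrite(f"pics/{n}_z.png",cv2.resize(im,None,fx=s,fy=s,interpolation=cv2.INTER_CUBIC))
E
```

```text
deck z median 0.10053322329277185
[[241.71516323 237.71794128]
 [378.64067078 204.41172791]
 [398.16136169 284.66343689]
 [261.2358551  317.96965027]]
[[ 0.60554503  0.21262287  0.1       ]
 [ 0.67492684 -0.1061311   0.1       ]
 [ 0.487541   -0.14250173  0.1       ]
 [ 0.42101726  0.16964815  0.1       ]]
[[ 0.47997234  0.10968048  0.108     ]
 [ 0.49193382  0.05080473  0.108     ]
 [ 0.50609394 -0.0082416   0.108     ]
 [ 0.51803474 -0.06519801  0.108     ]]
[287, 291] [[0.47994374 0.10964666 0.10850308]]
[313, 285] [[0.49189615 0.05079421 0.10856464]]
[339, 278] [[ 0.5043232  -0.00756154  0.13058623]]
[364, 272] [[ 0.51809491 -0.0652506   0.10731813]]
top 4.285714285714286 235 190
scene 3.1578947368421053 240 150
```

View pics/top_z.png

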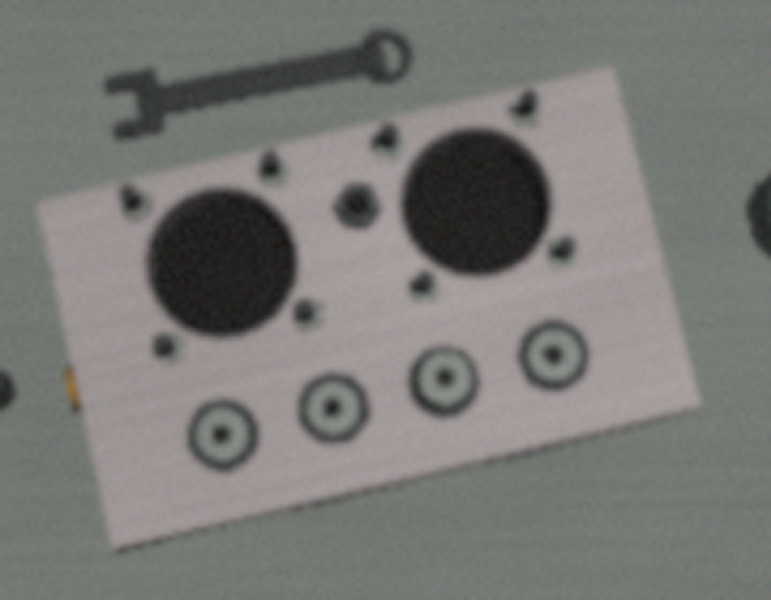

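View pics/scene_z.png

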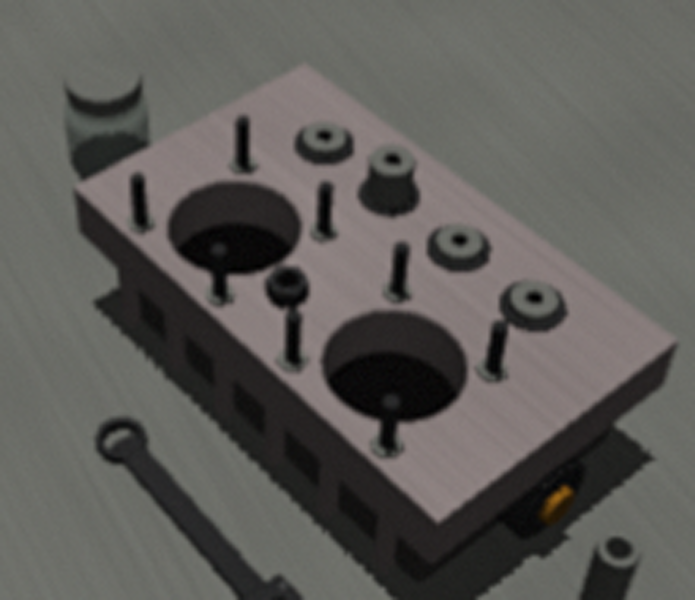

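```bash
python3 - <<'E'
from h import *
command_gripper(0.0,20)
f=np.deg2rad(96.1); q=[np.cos(f),np.sin(f),0,0]
print(r.solve_ik([.5045,-.007,.21],q))
s=r.read_state(); p=s["eef_pos"]; r.move_straight([p[0],p[1],.27])
r.reach([.5045,-.007,.27],q)
r.hold(.3)
s=r.read_state(); print(s["time_s"],s["eef_pos"],s["eef_rot"],s["contact_force"],s["grip_width"])
m=optics.camera_model("wrist"); print(m)
for n in("wrist","scene"):
    p,d=optics.get_image(n); cv2.imwrite(f"pics/{n}1.png",p[:,:,::-1]); np.save(f"pics/{n}1.npy",d)
E
```

```text
[-1.65881433e-01  3.13521030e-01  1.59580007e+00 -4.44089210e-16
  1.23227155e+00 -1.94960793e+00]
3.725 [ 0.50450785 -0.00661586  0.27002779] [-1.06570896e-01  9.94305106e-01  6.64750786e-06  2.95760231e-05] [ 0.40227429 -0.39284869 -0.00486314] -4.3228728913454e-05
{'K': array([[363.61061976,   0.        , 319.8155847 ],
       [  0.        , 363.61061976, 237.23940874],
       [  0.        ,   0.        ,   1.        ]]), 'k1': 0.011716083472874159, 'tool_from_camera': array([[ 5.38538482e-04, -9.46271674e-01, -3.23372276e-01,
         8.42698737e-02],
       [ 9.99999853e-01,  5.30034478e-04,  1.14362897e-04,
         3.54428536e-04],
       [ 6.31800857e-05, -3.23372290e-01,  9.46271821e-01,
        -1.53229571e-01],
       [ 0.00000000e+00,  0.00000000e+00,  0.00000000e+00,
         1.00000000e+00]])}
```

View pics/wrist1.png

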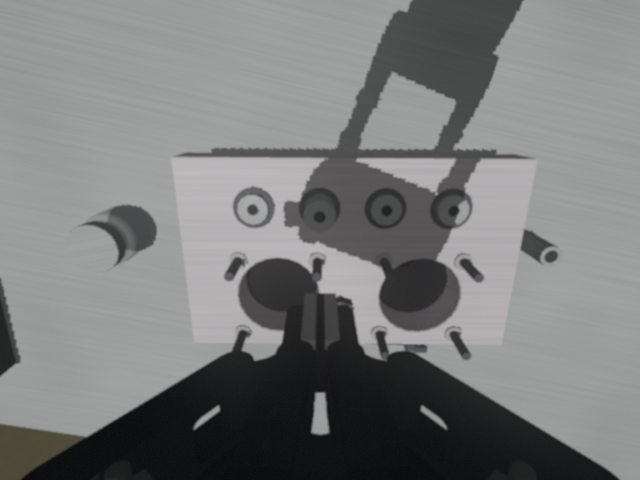

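View pics/scene1.png

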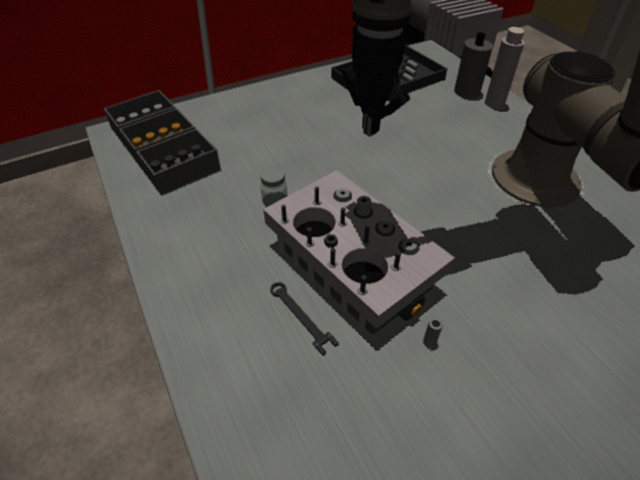

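The wrist view shows the high lifter's dot at (319,216) and the low lifters' dots at (252,210), (386,211) and (453,210). I'll triangulate to check the lateral position.

```bash
python3 - <<'E'
from h import *
from scipy.spatial.transform import Rotation as Ro
m=dict(optics.camera_model("wrist")); s=r.read_state(); T=np.array(m["tool_from_camera"])
Rw=Ro.from_quat(s["eef_rot"]).as_matrix(); Rc=Rw@T[:3,:3]; c=Rw@T[:3,3]+s["eef_pos"]
m["R"]=Rc.T; m["t"]=-Rc.T@c
d=np.load("pics/wrist1.npy")
for q in([252,210],[319,216],[386,211],[453,210]):
    dd=np.median(d[q[1]-3:q[1]+4,q[0]-3:q[0]+4]); print(q,at_d(m,[q],[dd]).round(4),at_z(m,[q],.131 if q[0]==319 else .108).round(4))
E
```

```text
[252, 210] [[ 0.5151 -0.0661  0.1081]] [[ 0.5151 -0.0661  0.108 ]]
[319, 216] [[ 0.5018 -0.0077  0.1301]] [[ 0.5016 -0.0077  0.131 ]]
[386, 211] [[0.4906 0.0511 0.108 ]] [[0.4906 0.0511 0.108 ]]
[453, 210] [[0.4771 0.1092 0.1081]] [[0.4771 0.1092 0.108 ]]
```

```bash
python3 - <<'E'
from h import *
x,y=.5032,-.0077; e=r.tip_extent
def st(l):
    s=r.read_state(); print(l,round(s["time_s"],2),"tip",(s["eef_pos"]-[0,0,e]).round(4),"F",s["contact_force"].round(2),flush=True)
r.move_straight([x,y,.142+e],speed=.1); st("above")
print(r.move_straight([x,y,.126+e],speed=.025,max_force=20)); st("touch")
print(r.move_straight([x,y,.111+e],speed=.025,max_force=20)); st("mid")
for z in(.1095,.1085,.108,.1075,.107,.1065,.106):
    h=r.move_straight([x,y,z+e],speed=.01,max_force=18); r.hold(.1); st((z,h))
    if h or -1>0 : break
    if r.read_state()["contact_force"][2]>14: break
p,d=optics.get_image("scene"); cv2.imwrite("pics/scene2.png",p[150:340,240:460,::-1].repeat(3,0).repeat(3,1))
E
```

```text
above 5.01 tip [ 0.5036 -0.0078  0.1426] F [-0.02 -0.04  0.68]
False
touch 5.8 tip [ 0.5033 -0.0077  0.126 ] F [-0.88 -0.1   0.47]
False
mid 6.55 tip [ 0.5033 -0.0077  0.111 ] F [-0.07  0.38  0.03]
(0.1095, False) 6.95 tip [ 0.5032 -0.0077  0.1096] F [ 0.2  -0.36 -0.57]
(0.1085, False) 7.3 tip [ 0.5032 -0.0077  0.1085] F [ 1.52 -0.73  0.51]
(0.108, False) 7.65 tip [ 0.5032 -0.0077  0.108 ] F [0.86 0.4  0.39]
(0.1075, False) 8.0 tip [ 0.5032 -0.0077  0.1075] F [-0.11 -0.97  1.22]
(0.107, False) 8.35 tip [ 0.5032 -0.0077  0.107 ] F [-0.47 -0.99 -0.65]
(0.1065, False) 8.7 tip [ 0.5032 -0.0077  0.1065] F [-0.37 -0.94 -0.26]
(0.106, False) 9.05 tip [ 0.5032 -0.0077  0.106 ] F [-0.23 -0.22 -0.05]
```

View pics/scene2.png

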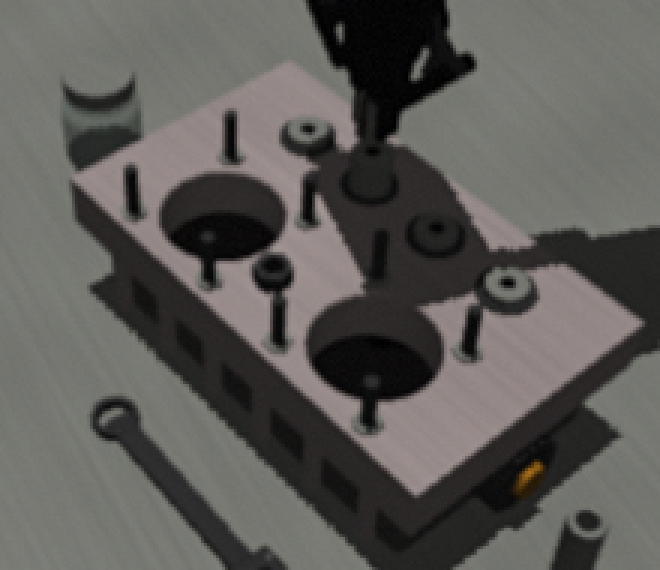

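```bash
python3 - <<'E'
from h import *
from scipy.spatial.transform import Rotation as Ro
s=r.read_state();print(s["time_s"],s["grip_width"],s["eef_pos"],s["joint_positions"],s["eef_rot"])
m=dict(optics.camera_model("wrist")); T=np.array(m["tool_from_camera"]);Ti=np.linalg.inv(T); m["R"]=Ti[:3,:3];m["t"]=Ti[:3,3]
print("tip in wrist px",proj(m,[[0,0,.025],[0,0,.006],[.011,0,.025],[-.011,0,.025]]))
p,d=optics.get_image("wrist"); cv2.imwrite("pics/wrist3.png",p[:,:,::-1])
d1=np.load("pics/wrist1.npy")
for q in([310,300],[330,300],[310,297],[330,320],[310,340]): print(q,at_d(m,[q],[d1[q[1],q[0]]]))
mt=optics.camera_model("top"); ms=optics.camera_model("scene")
p,d=optics.get_image("scene"); p1,d1=optics.get_image("top")
cv2.imwrite("pics/scene3.png",cv2.resize(p[150:240,300:420,::-1],None,fx=6,fy=6,interpolation=2))
print("tip in scene px (crop6)", (proj(ms,[[.5032,-.0077,.106],[.5032,-.0077,.131]])-[300,150])*6)
for u,v in([362,190],[364,190],[366,190],[364,193],[364,196],[364,199],[364,202],[364,205],[364,208]): print(u,v,at_d(ms,[[u,v]],[d[v,u]]).round(4))
E
```

```text
9.1 0.0002583983164460308 [ 0.5031985  -0.00772131  0.13100726] [-1.67740175e-01  3.95992603e-01  1.71271890e+00 -5.71750735e-06
  1.03287142e+00 -1.95143469e+00] [-1.06249629e-01  9.94339487e-01 -3.68151783e-06  4.02178587e-06]
tip in wrist px [[319.09541699 278.27886238]
 [319.02006477 294.99231606]
 [319.09337544 259.35550209]
 [319.09734301 296.53463751]]
[310, 300] [[ 0.01171778 -0.00363849 -0.02047528]]
[330, 300] [[ 0.01221267  0.00453027 -0.02137224]]
[310, 297] [[ 0.0114293  -0.00372044 -0.01737116]]
[330, 320] [[ 0.01210171  0.004136   -0.03629276]]
[310, 340] [[ 0.01139409 -0.00294162 -0.04772569]]
tip in scene px (crop6) [[380.05713872 352.66267432]
 [385.4857919  295.1867968 ]]
362 190 [[ 0.5145 -0.0016  0.1634]]
364 190 [[5.112e-01 1.000e-04 1.633e-01]]
366 190 [[0.5092 0.0036 0.1653]]
364 193 [[5.109e-01 5.000e-04 1.562e-01]]
364 196 [[ 5.096e-01 -4.000e-04  1.475e-01]]
364 199 [[ 0.5029 -0.0089  0.1304]]
364 202 [[ 0.5068 -0.0026  0.1295]]
364 205 [[0.5125 0.0064 0.1317]]
364 208 [[0.5121 0.0068 0.1241]]
```

View pics/wrist3.png

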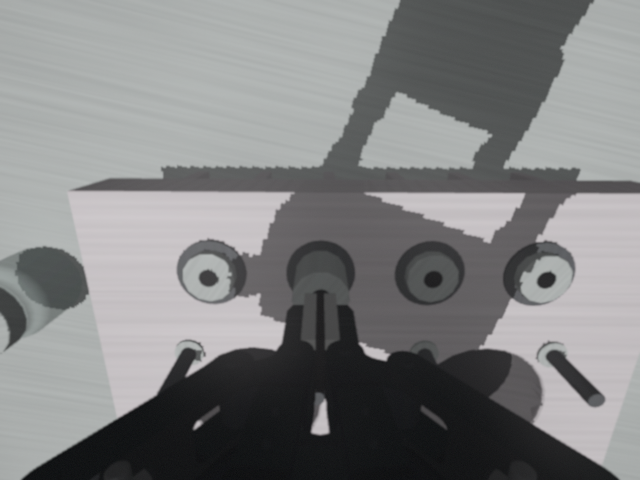

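View pics/scene3.png

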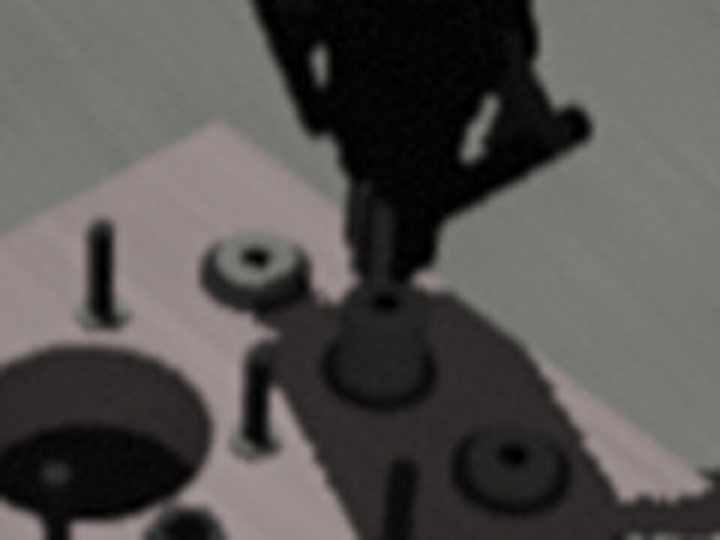

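The lifter hasn't moved and no force has registered. The wrist and scene depths put the real fingertips at tool z of about -0.014, roughly 39 mm farther back than the stated 25 mm. They are therefore hovering about 14 mm above the lifter, still centred. I'll measure the tip and then continue down under force guard.

```bash
python3 - <<'E'
from h import *
m=dict(optics.camera_model("wrist")); T=np.array(m["tool_from_camera"]);Ti=np.linalg.inv(T); m["R"]=Ti[:3,:3];m["t"]=Ti[:3,3]
d=np.load("pics/wrist1.npy")
v,u=np.mgrid[230:480,200:440]; P=at_d(m,np.c_[u.ravel(),v.ravel()],d[v,u].ravel()); P=P[(d[v,u].ravel()>.05)&(P[:,2]<.06)]
# profile of hand: extent in x,y per tool z
for a in np.arange(-.10,.03,.01):
    Q=P[(P[:,2]>=a)&(P[:,2]<a+.01)]
    if len(Q): print(round(a,3),len(Q),Q.min(0).round(3),Q.max(0).round(3))
Q=P[P[:,2]<.04]; print("foremost",np.sort(Q[:,2])[-8:].round(4))
print(r.tip_extent, r.solve_ik([.5032,-.0077,.09],r.read_state()["eef_rot"]))
E
```

```text
-0.1 7687 [ 0.009 -0.026 -0.1  ] [ 0.02   0.026 -0.09 ]
-0.09 4478 [-0.008 -0.032 -0.09 ] [ 0.02   0.023 -0.08 ]
-0.08 4478 [-0.01  -0.035 -0.08 ] [ 0.019  0.036 -0.07 ]
-0.07 8607 [-0.011 -0.037 -0.07 ] [ 0.016  0.037 -0.06 ]
-0.06 2770 [-0.011 -0.033 -0.06 ] [ 0.015  0.033 -0.05 ]
-0.05 1329 [-0.01  -0.013 -0.05 ] [ 0.013  0.014 -0.04 ]
-0.04 1034 [ 0.007 -0.013 -0.04 ] [ 0.013  0.014 -0.03 ]
-0.03 837 [ 0.007 -0.013 -0.03 ] [ 0.013  0.014 -0.02 ]
-0.02 304 [ 0.007 -0.012 -0.02 ] [ 0.012  0.013 -0.013]
foremost [-0.0135 -0.0135 -0.0134 -0.0134 -0.0133 -0.0131 -0.013  -0.0129]
0.025 [-1.67693275e-01  4.51129543e-01  1.75953845e+00 -1.40857059e-05
  9.30948066e-01 -1.95140088e+00]
```

```bash
python3 - <<'E'
from h import *
x,y=.5032,-.0077
def st(l):
    s=r.read_state(); print(l,round(s["time_s"],2),"eef",s["eef_pos"].round(4),"F",s["contact_force"].round(2),flush=True); return s["contact_force"][2]
h=r.move_straight([x,y,.112],speed=.02,max_force=18); st(h)
if not h:
  for z in(.108,.104,.100,.0975,.0965,.0955,.095,.0945,.094):
    h=r.move_straight([x,y,z],speed=.012,max_force=15); r.hold(.1); F=st((z,h))
    if h or abs(F)>11: break
p,d=optics.get_image("scene"); cv2.imwrite("pics/scene4.png",cv2.resize(p[150:240,300:420,::-1],None,fx=6,fy=6,interpolation=2))
E
```

```text
False 10.35 eef [ 0.5032 -0.0077  0.1122] F [-0.76 -0.14  4.87]
(0.108, False) 10.93 eef [ 0.5032 -0.0077  0.1081] F [-1.55  0.03  3.95]
(0.104, False) 11.52 eef [ 0.5032 -0.0077  0.104 ] F [-0.68  0.45  5.38]
(0.1, False) 12.1 eef [ 0.5032 -0.0077  0.1   ] F [-2.03  1.08  4.21]
(0.0975, False) 12.56 eef [ 0.5032 -0.0077  0.0975] F [-1.77 -0.25  4.77]
(0.0965, False) 12.91 eef [ 0.5032 -0.0077  0.0965] F [-1.41  0.23  5.3 ]
(0.0955, False) 13.26 eef [ 0.5032 -0.0077  0.0956] F [-2.28 -0.07  6.12]
(0.095, False) 13.61 eef [ 0.5032 -0.0077  0.0953] F [-2.83  0.4   7.66]
(0.0945, False) 13.96 eef [ 0.5032 -0.0077  0.095 ] F [-3.58  0.59  9.35]
(0.094, False) 14.31 eef [ 0.5032 -0.0077  0.0946] F [-3.56 -0.11  9.87]
```

View pics/scene4.png

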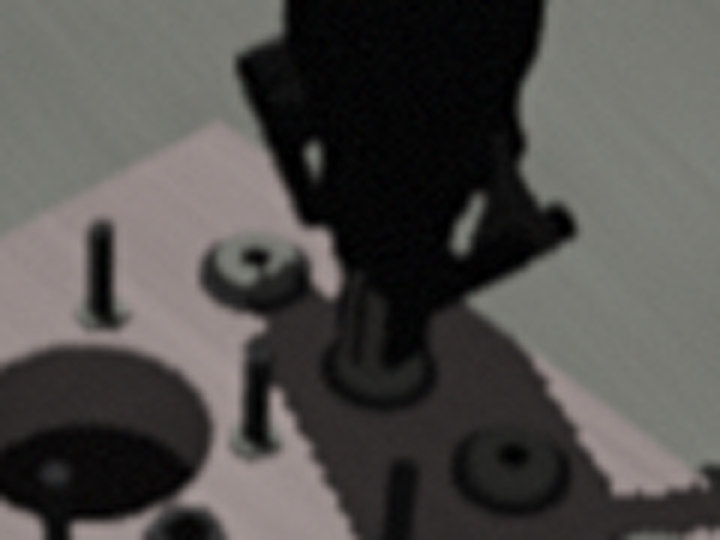

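The force climbs at about 4–5 N per mm below eef 0.0957, so the lifter is on its springy seat. I'll back off straight up and check the level.

```bash
python3 - <<'E'
from h import *
from scipy.spatial.transform import Rotation as Ro
x,y=.5032,-.0077
r.move_straight([x,y,.13],speed=.04)
r.move_straight([x,y,.26],speed=.12); r.hold(.3)
s=r.read_state(); print(s["time_s"],s["contact_force"])
m=dict(optics.camera_model("wrist")); T=np.array(m["tool_from_camera"])
Rw=Ro.from_quat(s["eef_rot"]).as_matrix(); Rc=Rw@T[:3,:3]; c=Rw@T[:3,3]+s["eef_pos"]
m["R"]=Rc.T; m["t"]=-Rc.T@c
p,d=optics.get_image("wrist"); cv2.imwrite("pics/wrist5.png",p[:,:,::-1])
mt=optics.camera_model("top"); ms=optics.camera_model("scene")
pt,dt=optics.get_image("top"); ps,ds=optics.get_image("scene"); cv2.imwrite("pics/scene5.png",cv2.resize(ps[150:340,240:460,::-1],None,fx=3,fy=3,interpolation=2))
for X in([.5165,-.0657,.108],[.503,-.0077,.108],[.4912,.051,.108],[.4785,.1095,.108]):
    o=[]
    for mm,dd in((m,d),(ms,ds),(mt,dt)):
        u,v=proj(mm,X)[0].round().astype(int); k=4 if mm is m else 2
        vv,uu=np.mgrid[v-k:v+k+1,u-k:u+k+1]; Q=at_d(mm,np.c_[uu.ravel(),vv.ravel()],dd[vv,uu].ravel()); o.append((np.median(Q[:,2]).round(4),Q[:,2].mean().round(4)))
    print(X,o)
E
```

```text
16.9417 [ 0.12826066 -0.65829339 -0.9373922 ]
[0.5165, -0.0657, 0.108] [(np.float64(0.108), np.float64(0.1081)), (np.float64(0.1089), np.float64(0.1089)), (np.float64(0.6145), np.float64(0.6143))]
[0.503, -0.0077, 0.108] [(np.float64(0.1077), np.float64(0.1077)), (np.float64(0.1085), np.float64(0.1087)), (np.float64(0.5978), np.float64(0.5936))]
[0.4912, 0.051, 0.108] [(np.float64(0.1079), np.float64(0.108)), (np.float64(0.109), np.float64(0.109)), (np.float64(0.5991), np.float64(0.4435))]
[0.4785, 0.1095, 0.108] [(np.float64(0.1081), np.float64(0.1117)), (np.float64(0.1089), np.float64(0.109)), (np.float64(0.1092), np.float64(0.1087))]
```

View pics/wrist5.png

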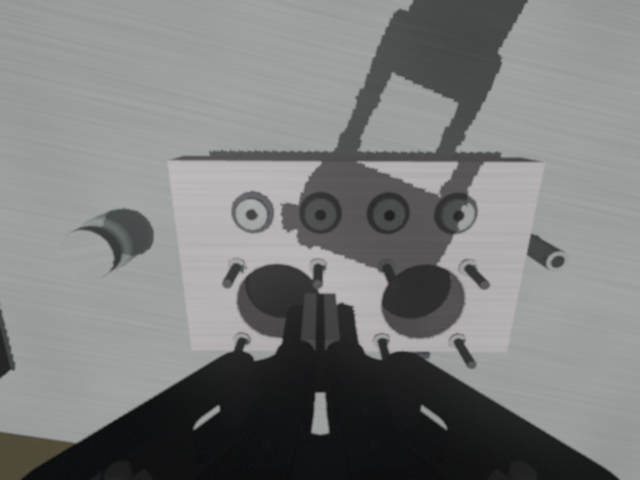

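View pics/scene5.png

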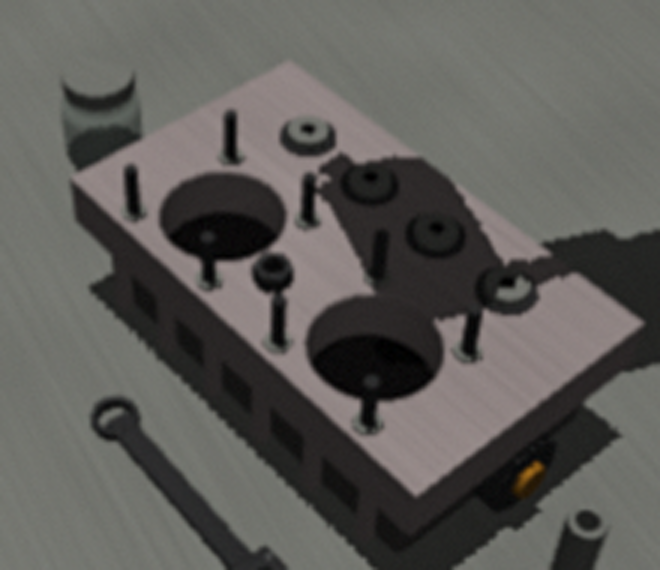

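The four dots at (251,214), (320,215), (389,215) and (458,215) in the wrist view are now in line. The tops agree within 0.4 mm, and the other parts are where they were. Handing in.

```bash
python3 -c "
from workcell import r
print(r.finish_job()); print(r.read_state()['time_s'])"
```

```text
the job is handed in; nothing more can be done
None
the job is handed in; nothing more can be done
```

The high lifter (y = -30 mm, second from the jar end) is pressed home. I pressed it straight down with closed fingertips, raised the hand clear, and handed the job in at about 17 s.

- **Pressing:** It slid at about 5 N. The force then rose by about 4–5 N per mm over the last millimetre, which fits the springy seat. The highest reading was about 10 N.
- **Level after release:** The wrist depth camera gave a top height of 107.7 mm, against 107.9–108.1 mm for the other three. The scene camera gave 108.5 mm against 108.9–109.0 mm. The top camera couldn't check this because the arm blocked its view.
- **Other parts:** The final pictures show the nut, jar, wrench and wrist pin looking unmoved. The other three lifters were not touched.
- **Disagreement:** The fingertips are not 25 mm ahead of the TCP as stated; they measured about 13 mm behind it. My first descent therefore stopped in the air above the lifter without touching it. I found this from the camera depth and the lack of force, and then went lower under a force limit.

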